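# Slide the spotting plate out over the riser's edge

## Robot

A 6-joint arm with a two-finger parallel gripper is mounted at the origin on a cart in front of the work surface, level with it; the furniture and walls round the work are solid. World frame = base frame: x ahead of the robot, y to its left, z up, the work surface at z = 0. Lengths are in m, angles in rad, forces in N, time in s.
With the tool pointing down it reaches from about 0.35 to 0.775 m from the base axis. Payload 7.3 kg.
Tool frame: the origin (TCP) lies at the very end of the fingers, on their centre line; the grasp point (between the pads) lies 19 mm behind it (pinch_z is the distance from the TCP to the grasp point, in m); z points along the fingers, y is the line along which they close (so a half turn about z gives the same grasp; the last joint's range is limited). The gripper opens to 92 mm and grips with 3 to 60 N. Pads are 19 mm wide; open, the fingers measure 130 mm over their backs; the gripper's body (75 mm by 190 mm) begins 47 mm behind the grasp point.
Start: joints at [-1.297, 0.342, 1.524, -0, 1.275, -0.146], TCP at [0.214, -0.479, 0.227] pointing down, gripper open.
Joint ranges: [-2.53, 2.53], [-0.77, 2.02], [0.04, 2.7], [-1, 4.14], [0.28, 2.66], [-3.11, 3.11]. Speed limits (rad/s): [2.57, 2.57, 3.14, 3.14, 3.14, 3.14].

## Interface

Orientations are given as [roll, pitch, yaw] about the fixed x, y, z axes, in that order (R = Rz(yaw) Ry(pitch) Rx(roll)).
In Python, from cell import * gives the robot as it stands.
- The arm moves only by the tool arm_command, never from a script. Its arguments are lists of equal length, an entry for each row: "fingers": the gripper command: -1 is fully open, 1 is shut, values between are in proportion; "travel": the shift along the tool's x, y, z in m, a list of three; "dr": the turn, a rotation vector about the tool's x, y, z in degrees, a list of three. In form: {"fingers": [fingers, ...], "travel": [[x, y, z], ...], "dr": [[wx, wy, wz], ...]}. A call has 1 to 8 rows; each row is the pose to reach, as a shift and turn from the pose commanded when the call began, along the tool's axes at that moment; what a row does not reach only later rows make up. A row lasts 1/12 s, in which the tool goes at most 41.7 mm and 7.16 degrees, less where a joint would pass 70% of its speed; a pose out of reach is approached as far as the arm can. A call with a gripper value outside its range is refused whole. The fingers move at their own pace and stop on an object; "squeeze" is the grip in N (left out, the last holds). Time passes only in rows, so rows that repeat a pose let the fingers close. It gives the time, the measured TCP pose, the force, the opening and the grip force at its end, in the units of the state.
- observe(): the state, without advancing time (a new reading comes with each control period).
- read_camera(name): name is "scene" or "top" or "wrist"; returns a dict with "color" (420x560x3 uint8, blue, green, red), "z_map" (420x560 float32, m along the optical axis (not along the pixel's ray), 0 where there is no reading), "fx", "fy", "cx", "cy" (pixels), "R" (3x3) and "t" (3): a world point X has camera coordinates R X + t. Camera axes: x right, y down, z forward; pixel columns grow to the right and rows downward; lengths in m; the calibration is good to about 2 mm. A picture is of the moment at which its call begins.
- hand_in(): hands the job in; it is judged then, once.
The state is a dict: "time": time; "qpos": joint angles; "qvel": joint speeds; "joint_efforts": joint torques, N m; "tool_pos": TCP position; "tool_rot": TCP orientation; "contact_force": force on the tool from outside, world axes, zero at the start; "torque": the same for the moment, N m; "opening": finger opening in m; "grip_force": force on a finger pad.
Only numpy, scipy, OpenCV 4.12 (cv2) and the standard library are available. Lean on these libraries where they do the work, as an engineer would, in place of code of your own. Each camera call takes 0.05 s, during which the arm holds its last target. There are 200 camera calls.

## Task

Push the larger of the two white spotting plates on the grey metal riser straight out towards the robot until it sticks out 30 mm over the riser's front edge, square to that edge, so that the next person can get their fingers under it. Only push it along the riser with the fingers, do not pick it up or tip it, and leave the small plate, the bottle, the cups and the tape roll where they are.

Things in the scene. Friction and masses are not known exactly. Their poses are not given: they have to be found in the camera images.
- riser: low grey painted sheet-metal bench riser that is fixed to the worktop, its top 220 mm deep (x) by 400 mm wide (y), 60 mm high. Origin: centre of its underside, on the worktop; x points away from the robot, so the front edge lies at x = -0.11 m, z is up. The top surface is at z = 0.06 m, flat and without any rim.
- riser_edge (a point): middle of the riser's front edge (the one towards the robot), at the height of its top surface; axes as the riser's
- large_plate: larger white ceramic spotting plate with twelve round wells (3 x 4), solid, 90 mm (x) by 120 mm (y), 10 mm thick, about 0.25 kg, loose, lying flat on the riser. Origin: centre of its underside; x points roughly away from the robot, z up. It starts wholly on the riser, on its left or right half, up to 0.25 rad out of square with it. It slides with ordinary friction.
- plate_front (a point): middle of the large plate's long front side face (towards the robot), half-way up, 45 mm from the plate's centre; it is 30 mm in front of the riser's front edge when the job is done
- small_plate: smaller white ceramic spotting plate with six wells (3 x 2), 90 mm (x) by 66 mm (y), 10 mm thick, loose, on the other half of the riser; to be left alone. Origin: centre of its underside
- bottle: small reagent bottle, 36 mm wide, 60 mm high, standing loose on the riser between the two plates; to be left alone. Origin: centre of its underside
- cup_a: lidded specimen cup, 64 mm wide, 66 mm high, on the worktop left of the riser; to be left alone. Origin: centre of its underside
- cup_b: lidded specimen cup, 58 mm wide, 66 mm high, on the worktop right of the riser; to be left alone. Origin: centre of its underside
- tape: roll of tape lying flat, 104 mm wide, 25 mm high, on the worktop left of the riser; to be left alone. Origin: centre of its underside

How it is judged:
By the outcome, as a careful person would: the job done as asked, in the order asked, and still so for the second after the job is handed in, with the robot touching nothing.
It also fails if it takes over 35 s, if anything falls off the work surface, if the arm or the gripper's body presses on something with over 40 N, if the wrist force passes 120 N, or if a joint passes its speed limit or range.

## Working session

There is one attempt and no reset: what is moved stays moved. The work goes in short steps, Python scripts to look and compute and a tool call to move; the robot and the scene stay as the last step left them, time stands still between calls to the robot, and variables do not carry over. Pictures are saved under pics/ and viewed, at most 10 in all, crops included, and the job is handed in when it is done.

Besides the shell and the picture viewer there is one more tool, called after "Request:" as a command line: name --argument value ..., lists and objects as JSON in quotes. arm_command: Moves the arm, as the interface text tells. Its arguments: {"type":"object","properties":{"fingers":{"type":"array","items":{"type":"number"}},"travel":{"type":"array","items":{"type":"array","items":{"type":"number"}}},"dr":{"type":"array","items":{"type":"array","items":{"type":"number"}}},"squeeze":{"type":"number"}},"required":["fingers","travel","dr"]}

```bash
mkdir -p pics; ls; python3 - <<'E'
from cell import *
import cv2,numpy as np
for n in("top","scene"):
    c=read_camera(n);cv2.imwrite(f"pics/{n}0.png",c["color"]);np.savez(f"{n}0.npz",**c)
    print(n,c["fx"],c["cx"],c["cy"],c["R"],c["t"])
s=observe();print(s["time"],s["tool_pos"],s["tool_rot"],s["opening"])
E
```

```text
pics
top 510.2758065237375 285.02977913726477 210.66988381340025 [[ 0.01169579 -0.99978069  0.01737157]
 [-0.99818321 -0.01270048 -0.05889802]
 [ 0.05910573 -0.01665115 -0.99811285]] [-0.00388116  0.53027376  1.65869678]
scene 382.10847981889214 281.01376080602523 209.30871278046567 [[ 0.86463047  0.50240293 -0.00233524]
 [ 0.43876061 -0.7573507  -0.48364144]
 [-0.24475147  0.41714651 -0.87526311]] [-0.46494851 -0.18413452  1.21232262]
0.1 [ 0.21391265 -0.4790508   0.22611778] [-3.14024715e+00 -2.13836600e-04  4.19789438e-01] 0.09185380907423345
```

View pics/top0.png

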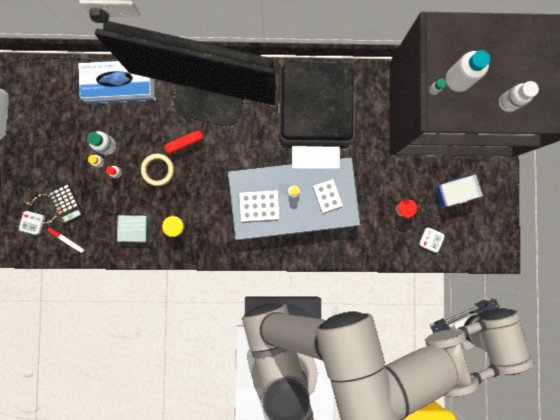

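View pics/scene0.png

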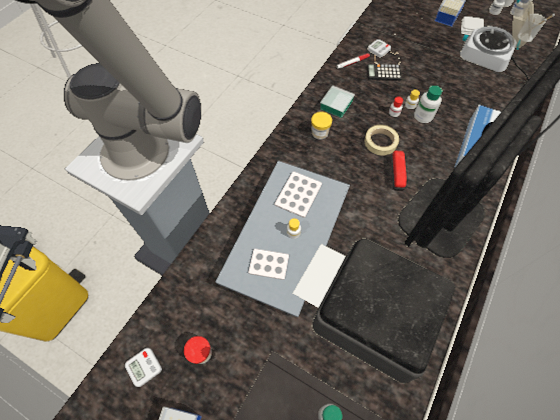

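The top view shows the large plate at about (259,206), the bottle at (294,191), and the small plate at (327,196). The riser spans columns 229–358 and rows 160–237. The scene view shows the same layout, with cup_a (yellow) on the left well clear of it. Next I'll measure the positions.

```bash
cat > h.py <<'E'
import cv2,numpy as np
def ray(c,uv,z):
    uv=np.atleast_2d(uv).astype(float);R,t=np.array(c["R"]),np.array(c["t"])
    d=np.c_[(uv[:,0]-c["cx"])/c["fx"],(uv[:,1]-c["cy"])/c["fy"],np.ones(len(uv))]@R
    o=-R.T@t;return o+d*((z-o[2])/d[:,2])[:,None]
def blobs(m,amin):
    return [k for k in cv2.findContours(m.astype(np.uint8),cv2.RETR_EXTERNAL,cv2.CHAIN_APPROX_NONE)[0] if cv2.contourArea(k)>amin]
def rect(c,k,z):
    P=ray(c,k.reshape(-1,2),z)[:,:2]
    (x,y),s,a=cv2.minAreaRect((P*1000).astype(np.float32))
    B=cv2.boxPoints(((x,y),s,a))
    return np.r_[x,y,s,a].round(1)
def report(c,zw=0.07):
    hsv=cv2.cvtColor(c["color"],cv2.COLOR_BGR2HSV);H,S,V=[hsv[...,i].astype(int) for i in range(3)]
    zm=np.array(c["z_map"]);u,v=np.meshgrid(np.arange(zm.shape[1]),np.arange(zm.shape[0]))
    R,t=np.array(c["R"]),np.array(c["t"])
    X=np.stack([(u-c["cx"])/c["fx"]*zm,(v-c["cy"])/c["fy"]*zm,zm],-1)-t
    W=X@R; ok=(W[...,0]>.3)&(W[...,0]<.9)&(abs(W[...,1])<.35)&(zm>0)
    white=ok&(V>185)&(S<40)&(W[...,2]>.03)
    for k in blobs(white,60): 
        m=np.zeros(zm.shape,np.uint8);cv2.drawContours(m,[k],-1,1,-1)
        print("white",rect(c,k,zw),"z",np.median(W[m>0][:,2]).round(4))
    top=ok&(W[...,2]>.04)&(W[...,2]<.16)
    for k in blobs(top,1500): print("riser",rect(c,k,.06))
    bot=ok&(W[...,2]>.085)
    for k in blobs(bot,15): print("tall",rect(c,k,.12))
    return W,ok,hsv
E
python3 - <<'E'
from h import *
for n in("top","scene"):
    print(n);c=np.load(n+"0.npz");report(dict(c))
E
```

```text
top
white [597.1 -19.3 272.7 391.5   7.4] z 0.0616
riser [686.9 -20.2 485.3 413.4   2.8]
tall [585.2 -22.6  31.   30.9   0.8]
tall [ 8.222e+02 -9.220e+01  1.797e+02  2.313e+02  7.000e-01]
tall [ 854.5 -381.3   91.3  274.3   89.9]
tall [961.8 207.3 375.4 148.2  78. ]
scene
white [ 577.8 -130.6   91.6   68.8   19.9] z 0.068
white [ 7.003e+02 -9.250e+01  6.990e+01  1.504e+02  1.000e-01] z 0.0642
white [543.   86.6  92.6 124.    4. ] z 0.0681
riser [681.8 -18.2 469.9 413.2   3.2]
tall [ 823.3 -316.2  254.    14.3    0. ]
tall [821.2 -93.6 244.8 166.1  90. ]
tall [593.9 -31.8  29.8  41.6  29.7]
tall [935.8 412.  723.9  74.   78. ]
```

```bash
cat >> h.py <<'E'
def fit(c,z_pl=.07):
    hsv=cv2.cvtColor(c["color"],cv2.COLOR_BGR2HSV).astype(int);H,S,V=hsv[...,0],hsv[...,1],hsv[...,2]
    u,v=np.meshgrid(np.arange(560),np.arange(420))
    P=ray(c,np.c_[u.ravel(),v.ravel()],.06).reshape(420,560,3)
    roi=(P[...,0]>.38)&(P[...,0]<.75)&(abs(P[...,1]+.02)<.28)
    # plates
    pl=[]
    for k in blobs(roi&(V>185)&(S<35),150):
        r=rect(c,k,z_pl);pl.append(r);print("white",r)
    return P,roi,H,S,V
def riser(c,P,roi,H,S,V):
    m=(roi&(V>85)&(H>90)&(H<125)&(S>15)|roi&(V>150)).astype(np.uint8)
    m=cv2.morphologyEx(m,cv2.MORPH_OPEN,np.ones((5,5)))
    k=max(blobs(m,500),key=cv2.contourArea);Q=ray(c,k.reshape(-1,2),.06)[:,:2]*1000
    print("riser",cv2.minAreaRect(Q.astype(np.float32)))
    return m,Q
E
python3 - <<'E'
from h import *
for n in("top","scene"):
    c=dict(np.load(n+"0.npz"));a=fit(c);m,Q=riser(c,*a);cv2.imwrite(f"pics/m_{n}.png",np.hstack([m*255]))
    for q in ([240,228],[300,215],[345,190],[300,180]) if n=="top" else ([270,200],[300,290]): print(cv2.cvtColor(c["color"],cv2.COLOR_BGR2HSV)[q[1],q[0]])
    # front and left edges: per-column extremes, robust line fit
    for y0,y1,nm,f in ((-190,150,"front",lambda q:q[:,0]<530),(-40,140,"back",lambda q:q[:,0]>620)):
        s=Q[f(Q)&(Q[:,1]>y0)&(Q[:,1]<y1)]
        vx,vy,x,y=cv2.fitLine(s.astype(np.float32),cv2.DIST_HUBER,0,.01,.01).ravel()
        print(n,nm,len(s),"yaw deg",np.degrees(np.arctan(-vx/vy)).round(2),"x at y=87:",(x+(87-y)*vx/vy).round(1))
E
```

```text
white [597.1 -19.3 272.7 391.5   7.4]
riser ((597.2183227539062, -19.94012451171875), (277.0586242675781, 400.1380920410156), 7.325733184814453)
[ 99  21 193]
[101  21 198]
[103  18 196]
[100  20 196]
top front 107 yaw deg 7.43 x at y=87: 446.0
top back 74 yaw deg 14.65 x at y=87: 663.9
white [ 577.8 -130.6   91.6   68.8   19.9]
white [ 7.003e+02 -9.250e+01  6.990e+01  1.504e+02  1.000e-01]
white [543.   86.6  92.6 124.    4. ]
riser ((595.8240966796875, -21.052291870117188), (273.97430419921875, 398.2911071777344), 7.648834228515625)
[ 97  13 180]
[ 23  10 241]
scene front 102 yaw deg 7.52 x at y=87: 445.1
scene back 75 yaw deg 15.69 x at y=87: 663.9
```

```bash
cat >> h.py <<'E'
def plate(c,off=30,v=222):
    hsv=cv2.cvtColor(c["color"],cv2.COLOR_BGR2HSV)
    u,w=np.meshgrid(np.arange(560),np.arange(420));P=ray(c,np.c_[u.ravel(),w.ravel()],.07).reshape(420,560,3)
    m=(hsv[...,2]>v)&(P[...,0]>.35)&(P[...,0]<.66)&(P[...,1]>-.02)&(P[...,1]<.2)
    k=max(blobs(m,100),key=cv2.contourArea)
    return rect(c,k,.07)
E
python3 - <<'E'
from h import *
from cell import *
for n in("top","scene"):
    c=dict(np.load(n+"0.npz"));print(n,[plate(c,v=v) for v in(205,215,225)])
    a=fit(c);m,Q=riser(c,*a)
    k=Q[(Q[:,0]<530)&(Q[:,1]>-190)&(Q[:,1]<150)];print(k[::9].round(0).tolist())
E
```

```text
top [array([543.9,  85.7,  94.3, 124.7,   4.3]), array([544. ,  86.7,  92.3, 122.4,   4.3]), array([543.6,  86.9,  89.9, 122. ,   4.4])]
white [597.1 -19.3 272.7 391.5   7.4]
riser ((597.2183227539062, -19.94012451171875), (277.0586242675781, 400.1380920410156), 7.325733184814453)
[[439.0, 149.0], [442.0, 120.0], [446.0, 92.0], [449.0, 63.0], [453.0, 34.0], [456.0, 6.0], [460.0, -23.0], [463.0, -52.0], [467.0, -80.0], [470.0, -109.0], [477.0, -138.0], [481.0, -166.0]]
scene [array([542.9,  86.7,  91.1, 120.6,   4.8]), array([543.2,  86.5,  90.5, 120.1,   4.8]), array([542.9,  86.4,  90. , 119.5,   4.2])]
white [ 577.8 -130.6   91.6   68.8   19.9]
white [ 7.003e+02 -9.250e+01  6.990e+01  1.504e+02  1.000e-01]
white [543.   86.6  92.6 124.    4. ]
riser ((595.8240966796875, -21.052291870117188), (273.97430419921875, 398.2911071777344), 7.648834228515625)
[[436.0, 146.0], [442.0, 113.0], [446.0, 79.0], [449.0, 47.0], [455.0, 16.0], [458.0, -15.0], [461.0, -45.0], [467.0, -73.0], [470.0, -102.0], [472.0, -130.0], [477.0, -156.0], [480.0, -183.0]]
```

```bash
python3 -c "
import cv2
a=cv2.imread('pics/top0.png')[145:250,215:370];cv2.imwrite('pics/crop.png',cv2.resize(a,None,fx=5,fy=5,interpolation=cv2.INTER_NEAREST))"
```

```text
(no output)
```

View pics/crop.png

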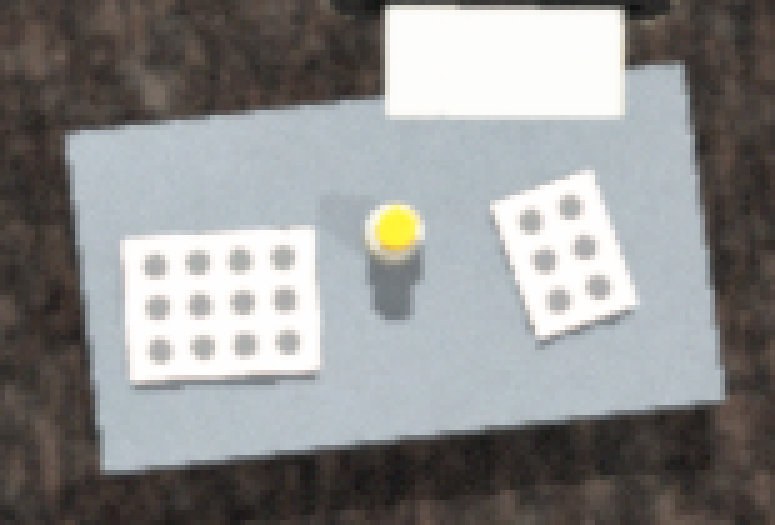

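The crop confirms the plate is turned about 4° and the riser about 7.4°. In the riser frame the front edge is at 452 mm and the plate centre at 550 mm, so the push is about 83 mm. I'm moving above the space behind the plate with the fingers part open.

Request:
arm_command --fingers '[-0.3,-0.3,-0.3,-0.3,-0.3,-0.3,-0.3,-0.3]' --travel '[[0.04,-0.024,0],[0.08,-0.048,0],[0.115,-0.07,0],[0.15,-0.09,0],[0.185,-0.112,0],[0.22,-0.134,0],[0.255,-0.155,0],[0.29,-0.177,0]]' --dr '[[0,0,3],[0,0,6],[0,0,9],[0,0,12],[0,0,14],[0,0,16],[0,0,16.6],[0,0,16.6]]'

```text
time: 0.77
tool_pos: [0.4037, -0.203, 0.2266]
tool_rot: [3.142, 0.0, 0.129]
contact_force: [1.0, -0.8, 0.3]
opening: 0.0595
grip_force: 0.0
```

Request:
arm_command --fingers '[-0.3,-0.3,-0.3,-0.3,-0.3,-0.3,-0.3,-0.3]' --travel '[[0.239,-0.266,0],[0.239,-0.266,0],[0.239,-0.266,0],[0.239,-0.266,0],[0.239,-0.266,0],[0.239,-0.266,0],[0.239,-0.266,0],[0.239,-0.266,0]]' --dr '[[0,0,0],[0,0,0],[0,0,0],[0,0,0],[0,0,0],[0,0,0],[0,0,0],[0,0,0]]'

```text
time: 1.43
tool_pos: [0.5924, 0.0719, 0.2263]
tool_rot: [3.142, 0.001, 0.13]
contact_force: [0.2, -1.1, -0.1]
opening: 0.0597
grip_force: 0.0
```

Request:
arm_command --fingers '[-0.3,-0.3]' --travel '[[0.0,0.0,0.0],[0.0,0.0,0.0]]' --dr '[[0,0,0],[0,0,0]]'

```text
time: 1.6
tool_pos: [0.592, 0.0717, 0.2254]
tool_rot: [-3.142, 0.002, 0.134]
contact_force: [-1.2, 0.1, 0.1]
opening: 0.0596
grip_force: 0.0
```

Request:
arm_command --fingers '[-0.3,-0.3,-0.3,-0.3,-0.3,-0.3,-0.3,-0.3]' --travel '[[0.021,-0.021,0],[0.021,-0.021,0.02],[0.021,-0.021,0.05],[0.021,-0.021,0.08],[0.021,-0.021,0.11],[0.021,-0.021,0.135],[0.021,-0.021,0.135],[0.021,-0.021,0.135]]' --dr '[[0,0,0],[0,0,0],[0,0,0],[0,0,0],[0,0,0],[0,0,0],[0,0,0],[0,0,0]]'

```text
time: 2.27
tool_pos: [0.6089, 0.0921, 0.0911]
tool_rot: [3.142, 0.003, 0.129]
contact_force: [-0.1, -0.3, 1.0]
opening: 0.0595
grip_force: 0.0
```

```bash
python3 - <<'E'
from h import *
from cell import *
c=read_camera("scene");cv2.imwrite("pics/s1.png",cv2.resize(c["color"][140:300,200:370],None,fx=4,fy=3.5))
w=read_camera("wrist");cv2.imwrite("pics/w1.png",w["color"])
s=observe();p=s["tool_pos"]*1000 if hasattr(s["tool_pos"],'shape') else np.array(s["tool_pos"])*1000;print(p,s["tool_rot"],.9917*p[0]+.1286*p[1],-.1286*p[0]+.9917*p[1],s["contact_force"])
E
```

```text
[610.95644533  92.61413293  93.73031805] [ 3.14108763e+00 -2.90543848e-03  1.29140142e-01] 617.7956843267451 13.27643675923214 [0.29700002 0.12746384 0.45198379]
```

View pics/s1.png

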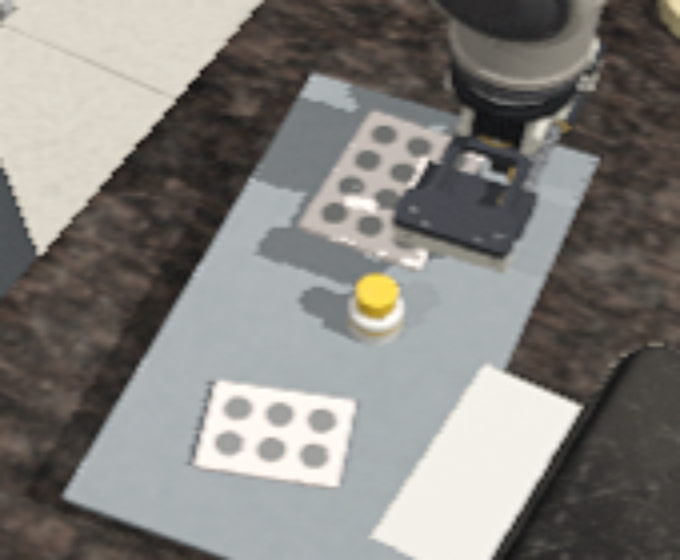

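View pics/w1.png

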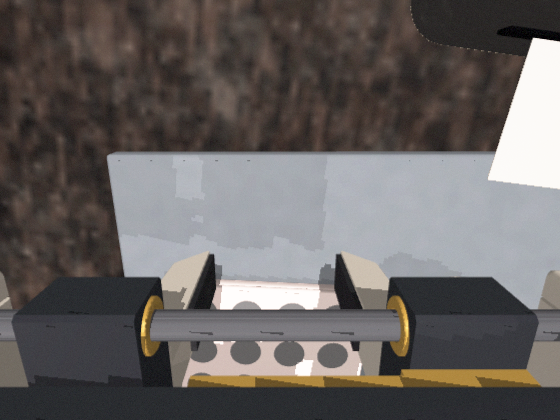

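The scene crop shows the fingers at about (480,240), near the back edge of the plate, with the bottle clear. In the wrist view the plate's back edge is at row 283 or so and the fingers are at columns 205 and 345. Next I'll work out the gap numerically.

```bash
python3 - <<'E'
from h import *
from cell import *
w=read_camera("wrist");ex=np.array([.9917,.1286,0])*1000
for uv in([222,283],[330,289]):print("plate back",ray(w,uv,.07)@ex)
print("riser back",[ray(w,q,.06)@ex for q in([150,154],[400,154])])
p=np.array(observe()["tool_pos"])
for dz in(0,-.03):
  for sx in(-9.5,9.5):
    for sy in(-30,30):
      X=p+sx*ex/1e6+sy/1e3*np.array([-.1286,.9917,0])+[0,0,dz];q=w["R"]@X+w["t"];print(dz,sx,sy,(q[:2]/q[2]*w["fx"]+[w["cx"],w["cy"]]).round())
E
```

```text
plate back [596.25168502]
plate back [592.23573107]
riser back [array([669.84606603]), array([669.76620982])]
0 -9.5 -30 [335. 286.]
0 -9.5 30 [217. 286.]
0 9.5 -30 [337. 251.]
0 9.5 30 [215. 251.]
-0.03 -9.5 -30 [327. 259.]
-0.03 -9.5 30 [225. 259.]
-0.03 9.5 -30 [328. 229.]
-0.03 9.5 30 [223. 229.]
```

Request:
arm_command --fingers '[-0.3,-0.3,-0.3,-0.3,-0.3,-0.3]' --travel '[[0,-0.002,0.01],[0,-0.002,0.018],[0,-0.002,0.023],[0,-0.002,0.027],[0,-0.002,0.027],[0,-0.002,0.027]]' --dr '[[0,0,0],[0,0,0],[0,0,0],[0,0,0],[0,0,0],[0,0,0]]'

```text
time: 2.92
tool_pos: [0.6095, 0.0954, 0.0643]
tool_rot: [3.142, 0.001, 0.13]
contact_force: [0.3, -0.0, -0.5]
opening: 0.0597
grip_force: 0.0
```

```bash
python3 - <<'E'
from h import *
from cell import *
for i in range(6):
    read_camera("wrist");s=observe();p=np.array(s["tool_pos"])*1000;print(p.round(1),np.round(s["tool_rot"],4),(.9917*p[0]+.1286*p[1]).round(1),s["contact_force"].round(1))
E
```

```text
[609.8  95.4  64.7] [3.1415 0.     0.1301] 617.0 [-0.7  0.3  0.2]
[609.9  95.3  64.9] [ 3.1415e+00 -4.0000e-04  1.3010e-01] 617.1 [-0.3  0.  -0.1]
[609.9  95.4  65. ] [ 3.1414e+00 -6.0000e-04  1.3020e-01] 617.1 [-0.2  0.5  0.4]
[609.9  95.3  65. ] [ 3.1414e+00 -7.0000e-04  1.3010e-01] 617.1 [ 0.  -0.1 -0.1]
[609.9  95.3  65. ] [ 3.1414e+00 -7.0000e-04  1.3010e-01] 617.1 [-0.3  0.2  0.3]
[609.9  95.3  65. ] [ 3.1414e+00 -6.0000e-04  1.3010e-01] 617.1 [-0.4  0.4 -0.2]
```

Request:
arm_command --fingers '[-0.3,-0.3,-0.3,-0.3,-0.3,-0.3,-0.3,-0.3]' --travel '[[-0.005,0,0.001],[-0.01,0,0.001],[-0.015,0,0.001],[-0.02,0,0.001],[-0.025,0,0.001],[-0.03,0,0.001],[-0.035,0,0.001],[-0.04,0,0.001]]' --dr '[[0,0,0],[0,0,0],[0,0,0],[0,0,0],[0,0,0],[0,0,0],[0,0,0],[0,0,0]]'

```text
time: 3.88
tool_pos: [0.5696, 0.09, 0.0638]
tool_rot: [3.141, -0.0, 0.13]
contact_force: [1.7, 0.5, -0.1]
opening: 0.0596
grip_force: 0.6
```

Request:
arm_command --fingers '[-0.3,-0.3,-0.3,-0.3,-0.3,-0.3,-0.3,-0.3]' --travel '[[-0.005,0,0],[-0.01,0,0],[-0.015,0,0],[-0.02,0,0],[-0.025,0,0],[-0.03,0,0],[-0.035,0,0],[-0.04,0,0]]' --dr '[[0,0,0],[0,0,0],[0,0,0],[0,0,0],[0,0,0],[0,0,0],[0,0,0],[0,0,0]]'

```text
time: 4.55
tool_pos: [0.5299, 0.0849, 0.0638]
tool_rot: [3.141, -0.0, 0.13]
contact_force: [1.0, -0.2, -0.4]
opening: 0.0597
grip_force: 0.7
```

```bash
cat >> h.py <<'E'
E
python3 - <<'E'
from h import *
from cell import *
for i in range(3): w=read_camera("wrist")
c=read_camera("scene");np.savez("s2.npz",**c)
s=observe();p=np.array(s["tool_pos"])*1000;print(p.round(1),s["tool_rot"].round(4),(.9917*p[0]+.1286*p[1]).round(1),s["contact_force"].round(1))
a=cv2.resize(c["color"][140:280,220:360],None,fx=4,fy=4)
b=cv2.resize(w["color"],None,fx=.43,fy=.43)
o=np.zeros((560,800,3),np.uint8);o[:,:560]=a;o[:b.shape[0],560:]=b[:,:240];cv2.imwrite("pics/p2.png",o)
E
```

```text
[530.   84.9  63.7] [3.1415e+00 5.0000e-04 1.3010e-01] 536.6 [ 0.1  0.2 -0.3]
```

View pics/p2.png

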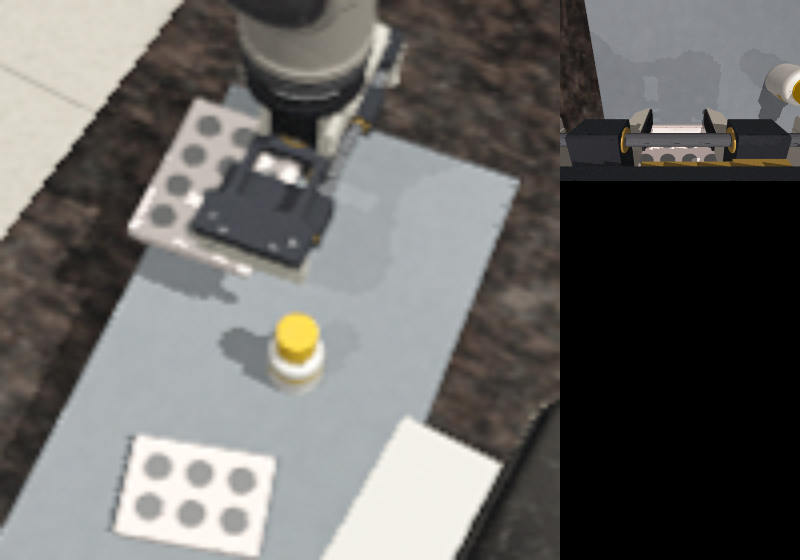

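The plate now sticks out at the front and lies flush on both fingers, and nothing else has moved. I'll measure the overhang from the plate's front edge against the riser edge in the same image.

```bash
cat >> h.py <<'E'
ex=np.array([.9917,.1286])*1000;ey=np.array([-.1286,.9917])*1000
def sub(c,e0,e1,f,z,thr=None):
    """subpixel e of the strongest grey step along e at fixed f"""
    es=np.arange(e0,e1,.25);X=np.c_[(es[:,None]*ex+f*ey)/1e6,np.full(len(es),z)]
    q=X@np.array(c["R"]).T+np.array(c["t"]);uv=(q[:,:2]/q[:,2:]*c["fx"]+[c["cx"],c["cy"]]).astype(np.float32)
    g=cv2.cvtColor(c["color"],cv2.COLOR_BGR2GRAY).astype(np.float32)
    p=cv2.remap(g,uv[None,:,0],uv[None,:,1],cv2.INTER_LINEAR)[0]
    # half-level crossing between dark outside and bright inside
    lo=np.median(p[:20]);hi=np.median(p[-20:]);i=np.argmax(p>(lo+hi)/2);return es[i],lo,hi
def edges(c,fp,fr,pf,rf=450):
    for nm,F,z,m in(("plate front",fp,.07,pf),("riser front",fr,.06,rf)):
        r=[sub(c,m-20,m+20,f,z) for f in F];y=np.array([a[0] for a in r])
        k=np.polyfit(F,y,1);print(nm,y,"levels",np.array(r[0][1:]).round(),"slope deg",np.degrees(k[0]).round(2),"at f=16:",np.polyval(k,16).round(1))
E
python3 - <<'E'
from h import *
c=dict(np.load("s2.npz"));edges(c,np.arange(-30,61,15),np.arange(-200,-50,20),436)
for n in("scene0","top0"):
    c=dict(np.load(n+".npz"));edges(c,np.arange(-30,61,15),np.arange(-190,100,40),505)
E
```

```text
plate front [433.5  434.   433.   435.   433.75 434.5  433.25] levels [ 43. 110.] slope deg 0.14 at f=16: 433.9
riser front [451.75 451.25 451.5  450.75 451.5  451.   451.5  451.25] levels [ 59. 178.] slope deg -0.1 at f=16: 451.1
plate front [501.25 485.   485.   504.   485.   506.5  485.  ] levels [175. 189.] slope deg -0.78 at f=16: 493.1
riser front [451.   451.5  451.   451.   450.75 451.   451.   451.  ] levels [ 41. 177.] slope deg -0.05 at f=16: 451.0
plate front [501.   502.5  485.   504.75 485.   507.   485.  ] levels [190. 214.] slope deg -5.32 at f=16: 495.7
riser front [451.   451.75 451.   451.25 451.   451.75 451.25 451.5 ] levels [ 37. 191.] slope deg 0.05 at f=16: 451.4
```

Request:
arm_command --fingers '[-0.3,-0.3,-0.3,-0.3,-0.3]' --travel '[[-0.004,0,0],[-0.008,0,0],[-0.011,0,0],[-0.0115,0,0],[-0.0115,0,0]]' --dr '[[0,0,0],[0,0,0],[0,0,0],[0,0,0],[0,0,0]]'

```text
time: 5.17
tool_pos: [0.5185, 0.0834, 0.0637]
tool_rot: [3.142, 0.001, 0.13]
contact_force: [-0.4, -0.0, -0.2]
opening: 0.0596
grip_force: 0.0
```

Request:
arm_command --fingers '[-0.3,-0.3,-0.3,-0.3,-0.3,-0.3,-0.3,-0.3]' --travel '[[0.01,0,0],[0.025,0,0],[0.05,0,0],[0.08,0,0],[0.1,0,0],[0.105,0,0],[0.105,0,0],[0.105,0,0]]' --dr '[[0,0,0],[0,0,0],[0,0,0],[0,0,0],[0,0,0],[0,0,0],[0,0,0],[0,0,0]]'

```text
time: 5.83
tool_pos: [0.6217, 0.097, 0.063]
tool_rot: [-3.142, 0.003, 0.13]
contact_force: [0.2, -0.6, 0.9]
opening: 0.0596
grip_force: 0.0
```

```bash
python3 - <<'E'
from h import *
from cell import *
for n in("top","scene"):
    c=read_camera(n);edges(c,np.arange(-30,61,15),np.arange(-200,-50,20),423);np.savez(n+"3.npz",**c)
    print(plate(c,v=170),plate(c,v=200))
    cv2.imwrite(f"pics/{n}3.png",cv2.resize(c["color"][140:280,220:360],None,fx=4,fy=4))
p=np.array(observe()["tool_pos"])*1e3;print(p)
E
```

```text
plate front [423.   423.25 426.75 409.75 411.25 414.25 430.75] levels [ 33. 172.] slope deg -1.4 at f=16: 419.8
riser front [452.   451.5  451.   451.   452.   451.   450.75 451.25] levels [ 49. 191.] slope deg -0.27 at f=16: 450.6
[517.8  85.3 275.3 210.2   1.1] [470.3  15.6  48.2  90.4  83.2]
plate front [424.75 424.75 423.25 424.   423.25 424.   423.5 ] levels [ 46. 163.] slope deg -0.72 at f=16: 423.9
riser front [451.75 451.5  451.5  451.   451.5  451.   451.5  451.25] levels [ 59. 178.] slope deg -0.15 at f=16: 451.0
[474.4  60.3 120.6 191.9  18.4] [470.4  35.9  91.3  46.    7.5]
[621.58388734  97.01040863  63.42126201]
```

View pics/scene3.png

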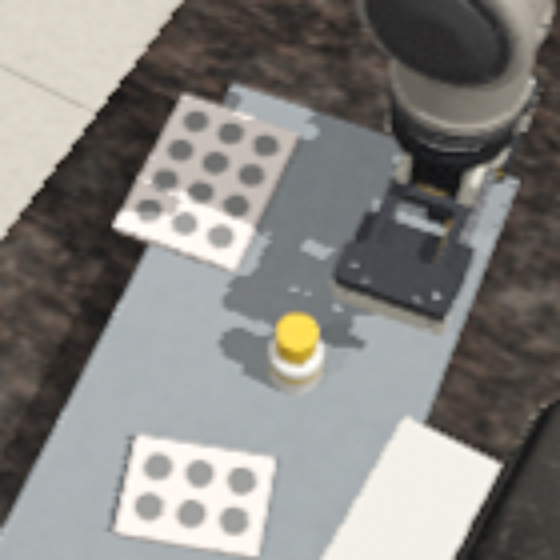

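The overhang is about 27 mm. The arm still shades the plate, so I'm lifting it clear for an accurate check.

Request:
arm_command --fingers '[-0.3,-0.3,-0.3,-0.3,-0.3,-0.3,-0.3,-0.3]' --travel '[[0,0,-0.04],[0,0,-0.08],[0,0,-0.12],[0,0.04,-0.15],[0,0.08,-0.15],[0,0.12,-0.15],[0,0.16,-0.15],[0,0.2,-0.15]]' --dr '[[0,0,0],[0,0,0],[0,0,0],[0,0,0],[0,0,0],[0,0,0],[0,0,0],[0,0,0]]'

```text
time: 6.6
tool_pos: [0.648, -0.1025, 0.2144]
tool_rot: [3.141, -0.0, 0.131]
contact_force: [1.6, 0.4, 0.3]
opening: 0.0597
grip_force: 0.0
```

Request:
arm_command --fingers '[-0.3,-0.3,-0.3,-0.3,-0.3,-0.3,-0.3,-0.3]' --travel '[[0,0.04,0],[0,0.08,0],[0,0.12,0],[0,0.16,0],[0,0.19,0],[0,0.2,0],[0,0.2,0],[0,0.2,0]]' --dr '[[0,0,0],[0,0,0],[0,0,0],[0,0,0],[0,0,0],[0,0,0],[0,0,0],[0,0,0]]'

```text
time: 7.27
tool_pos: [0.6744, -0.2985, 0.2134]
tool_rot: [-3.14, 0.001, 0.13]
contact_force: [-0.2, 0.0, 0.1]
opening: 0.0597
grip_force: 0.0
```

```bash
python3 - <<'E'
from h import *
from cell import *
for n in("top","scene"):
    c=read_camera(n);print(n);edges(c,np.arange(-30,61,10),np.arange(-160,-50,20),423);np.savez(n+"4.npz",**c)
    for v in(205,215,225):
        r=plate(c,v=v);print(r,"e",r[:2]@ex/1e3,"f",r[:2]@ey/1e3)
    cv2.imwrite(f"pics/{n}4.png",cv2.resize(c["color"][140:280,220:360],None,fx=4,fy=4))
print(observe()["tool_pos"])
E
```

```text
top
plate front [403.   403.   403.   425.5  424.25 422.75 422.75 424.25 422.25 423.  ] levels [201. 115.] slope deg 14.28 at f=16: 417.6
riser front [451.75 455.5  466.25 430.   430.   430.  ] levels [ 74. 190.] slope deg -18.13 at f=16: 404.0
[466.4  73.4  93.4 124.5   7.8] e 471.96812 f 12.811740000000016
[465.2  74.3  90.4 122.6   7.4] e 470.89382 f 13.858590000000007
[465.2  74.3  89.7 121.7   7.6] e 470.89382 f 13.858590000000007
scene
plate front [403.   403.   429.5  403.   425.5  424.5  423.25 424.25 422.5  423.5 ] levels [114.  85.] slope deg 12.31 at f=16: 418.4
riser front [451.5  451.   451.5  451.   451.   439.25] levels [ 37. 176.] slope deg -5.05 at f=16: 438.1
[464.6  73.5  91.3 120.9   6.8] e 470.19592000000006 f 13.142390000000004
[465.   73.8  90.7 119.9   7.6] e 470.63118 f 13.38846
[464.8  73.4  90.2 118.7   7.9] e 470.38140000000004 f 13.01750000000001
[ 0.67495562 -0.29707443  0.21409385]
```

View pics/top4.png

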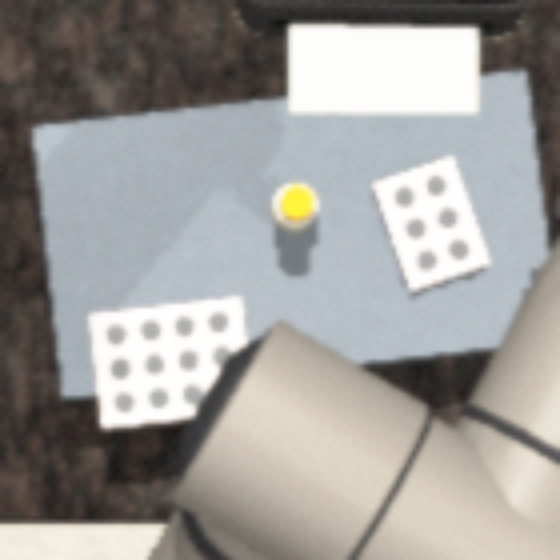

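```bash
cat > wells.py <<'E'
from h import *
def wells(c,e0,f0=14):
    # rectify plate area to 0.25 mm grid (e,f) at z=.07
    es=np.arange(e0-60,e0+60,.25);fs=np.arange(f0-75,f0+75,.25);E,F=np.meshgrid(es,fs,indexing="ij")
    X=np.stack([(E*ex[0]+F*ey[0])/1e6,(E*ex[1]+F*ey[1])/1e6,np.full(E.shape,.07)],-1)
    q=X@np.array(c["R"]).T+np.array(c["t"]);m=[(q[...,i]/q[...,2]*c["fx"]+c[k]).astype(np.float32) for i,k in((0,"cx"),(1,"cy"))]
    g=cv2.GaussianBlur(cv2.remap(cv2.cvtColor(c["color"],cv2.COLOR_BGR2GRAY),*m,cv2.INTER_CUBIC),(0,0),4)
    P=cv2.SimpleBlobDetector_Params();P.filterByArea=True;P.minArea=600;P.maxArea=6000;P.minThreshold=60;P.maxThreshold=235;P.filterByConvexity=True;P.minConvexity=.8;P.filterByInertia=False;P.filterByCircularity=False
    k=cv2.SimpleBlobDetector_create(P).detect(g)
    W=np.array([[es[0]+p.pt[1]/4,fs[0]+p.pt[0]/4] for p in k]);return W[np.lexsort((W[:,0],W[:,1].round(-1)))]
if __name__=="__main__":
    for n,e in(("top0",550),("scene0",550),("top3",469),("scene3",469),("top4",469),("scene4",469)):
        W=wells(dict(np.load(n+".npz")),e);print(n,len(W),W.mean(0).round(1),W.round(1).tolist())
E
python3 wells.py
```

```text
top0 13 [545.7  14.9] [[574.3, -25.9], [520.5, -22.9], [547.6, -24.0], [498.7, -1.6], [522.1, 4.4], [548.8, 2.6], [575.8, 1.5], [523.4, 30.9], [550.3, 29.9], [577.3, 28.1], [524.6, 58.3], [551.8, 56.6], [578.4, 55.3]]
scene0 12 [549.   16.8] [[573.6, -25.0], [520.0, -22.3], [546.7, -23.5], [521.3, 4.6], [548.4, 3.3], [575.3, 2.1], [522.8, 31.6], [549.6, 30.2], [576.6, 28.7], [524.3, 58.8], [551.2, 57.0], [577.8, 55.9]]Traceback (most recent call last):
  File "wells.py", line 13, in <module>
    W=wells(dict(np.load(n+".npz")),e);print(n,len(W),W.mean(0).round(1),W.round(1).tolist())
  File "wells.py", line 10, in wells
    W=np.array([[es[0]+p.pt[1]/4,fs[0]+p.pt[0]/4] for p in k]);return W[np.lexsort((W[:,0],W[:,1].round(-1)))]
                                                                                    ~^^^^^
IndexError: too many indices for array: array is 1-dimensional, but 2 were indexed
```

```bash
sed -i 's/for n,e in.*/for n,e in(("scene3",469),("top4",469),("scene4",469)):/; s/;return W\[/;return W if len(W)<2 else W[/' wells.py; python3 wells.py
```

```text
scene3 12 [469.6  14.8] [[469.8, -26.0], [496.6, -26.0], [441.6, -23.1], [442.8, 1.4], [469.9, 2.0], [496.8, 1.1], [442.5, 28.0], [469.5, 27.8], [496.7, 28.0], [442.7, 54.9], [469.6, 55.0], [496.6, 54.9]]
top4 9 [476.   24.6] [[497.3, -26.5], [470.0, 0.6], [497.1, 0.6], [443.0, 27.2], [470.0, 27.5], [497.1, 27.3], [443.0, 54.7], [469.7, 54.9], [496.9, 55.1]]
scene4 10 [472.3  22.6] [[496.6, -26.0], [442.9, 0.7], [469.7, 0.9], [496.9, 0.9], [442.5, 28.0], [469.5, 27.8], [496.7, 28.1], [442.7, 55.0], [469.5, 55.4], [496.5, 55.2]]
```

```bash
python3 - <<'E'
from h import *
import h
def back(c,f,m,z):
    g=h.ex.copy()
    es=np.arange(m+15,m-15,-.25);X=np.c_[(es[:,None]*ex+f*ey)/1e6,np.full(len(es),z)]
    q=X@c["R"].T+c["t"];uv=(q[:,:2]/q[:,2:]*c["fx"]+[c["cx"],c["cy"]]).astype(np.float32)
    p=cv2.remap(cv2.cvtColor(c["color"],cv2.COLOR_BGR2GRAY).astype(np.float32),uv[None,:,0],uv[None,:,1],1)[0]
    lo,hi=np.median(p[:20]),np.median(p[-20:]);return es[np.argmax(p>(lo+hi)/2)]
for n in("top0","scene0"):
    c=dict(np.load(n+".npz"));print(n,[back(c,f,671,.06) for f in range(-20,140,20)],[sub(c,430,470,f,.06)[0] for f in range(-20,140,20)])
E
```

```text
top0 [np.float64(671.5), np.float64(670.75), np.float64(670.5), np.float64(669.75), np.float64(671.25), np.float64(670.5), np.float64(669.75), np.float64(686.0)] [np.float64(451.25), np.float64(451.0), np.float64(451.5), np.float64(451.25), np.float64(451.25), np.float64(451.0), np.float64(452.0), np.float64(450.25)]
scene0 [np.float64(671.25), np.float64(670.75), np.float64(670.75), np.float64(670.75), np.float64(670.75), np.float64(671.25), np.float64(671.0), np.float64(679.75)] [np.float64(450.75), np.float64(450.75), np.float64(451.25), np.float64(450.75), np.float64(450.5), np.float64(450.75), np.float64(451.0), np.float64(439.5)]
```

Both cameras put the riser edge at 450.9. The well grid gives a plate centre of 469.8, so the overhang is 26.1 mm, square within 0.3°. It needs about 3.9 mm more, so I'm returning behind the plate.

Request:
arm_command --fingers '[-0.3,-0.3,-0.3,-0.3,-0.3,-0.3,-0.3,-0.3]' --travel '[[0,-0.04,0],[0,-0.08,0],[0,-0.12,0],[0,-0.16,0],[0,-0.2,0],[0,-0.24,0],[0,-0.28,0],[0,-0.3,0]]' --dr '[[0,0,0],[0,0,0],[0,0,0],[0,0,0],[0,0,0],[0,0,0],[0,0,0],[0,0,0]]'

```text
time: 8.03
tool_pos: [0.6342, 0.005, 0.2148]
tool_rot: [-3.14, -0.001, 0.136]
contact_force: [0.7, 0.6, -0.1]
opening: 0.0598
grip_force: 0.0
```

Request:
arm_command --fingers '[-0.3,-0.3,-0.3,-0.3,-0.3,-0.3,-0.3,-0.3]' --travel '[[0,-0.04,0],[0,-0.08,0],[0,-0.1,0],[0,-0.1,0.04],[0,-0.1,0.08],[0,-0.1,0.1],[0,-0.1,0.11],[0,-0.1,0.11]]' --dr '[[0,0,0],[0,0,0],[0,0,0],[0,0,0],[0,0,0],[0,0,0],[0,0,0],[0,0,0]]'

```text
time: 8.7
tool_pos: [0.621, 0.0988, 0.1019]
tool_rot: [-3.141, 0.004, 0.132]
contact_force: [0.6, 0.6, 0.1]
opening: 0.0596
grip_force: 0.0
```

Request:
arm_command --fingers '[-0.3,-0.3,-0.3,-0.3,-0.3,-0.3,-0.3,-0.3]' --travel '[[0,0,0.01],[0,0,0.02],[0,0,0.03],[0,0,0.035],[0,0,0.04],[0,0,0.04],[0,0,0.04],[0,0,0.04]]' --dr '[[0,0,0],[0,0,0],[0,0,0],[0,0,0],[0,0,0],[0,0,0],[0,0,0],[0,0,0]]'

```text
time: 9.37
tool_pos: [0.6234, 0.0972, 0.0641]
tool_rot: [3.141, -0.001, 0.13]
contact_force: [-0.2, 0.7, 0.5]
opening: 0.0598
grip_force: 0.0
```

```bash
python3 - <<'E'
from h import *
from cell import *
for i in range(3):
    read_camera("wrist");s=observe();p=s["tool_pos"]*1000;print(p.round(1),s["tool_rot"].round(4),(p[:2]@ex/1e3).round(1),(p[:2]@ey/1e3).round(1))
E
```

```text
[623.4  97.3  64.2] [ 3.1414e+00 -9.0000e-04  1.2990e-01] 630.7 16.3
[623.4  97.3  64.2] [ 3.1414e+00 -1.0000e-03  1.3000e-01] 630.7 16.3
[623.3  97.3  64.2] [ 3.1414e+00 -9.0000e-04  1.3000e-01] 630.7 16.3
```

Request:
arm_command --fingers '[-0.3,-0.3,-0.3,-0.3,-0.3,-0.3,-0.3,-0.3]' --travel '[[-0.015,0,0],[-0.035,0,0],[-0.055,0,0],[-0.075,0,0],[-0.088,0,0],[-0.095,0,0],[-0.098,0,0],[-0.1,0,0]]' --dr '[[0,0,0],[0,0,0],[0,0,0],[0,0,0],[0,0,0],[0,0,0],[0,0,0],[0,0,0]]'

```text
time: 10.18
tool_pos: [0.5244, 0.0843, 0.0641]
tool_rot: [3.141, -0.001, 0.13]
contact_force: [0.9, -0.0, 0.6]
opening: 0.0598
grip_force: 0.0
```

Request:
arm_command --fingers '[-0.3,-0.3,-0.3,-0.3,-0.3,-0.3,-0.3]' --travel '[[-0.002,0,0],[-0.004,0,0],[-0.006,0,0],[-0.008,0,0],[-0.009,0,0],[-0.009,0,0],[-0.009,0,0]]' --dr '[[0,0,0],[0,0,0],[0,0,0],[0,0,0],[0,0,0],[0,0,0],[0,0,0]]'

```text
time: 10.77
tool_pos: [0.515, 0.0832, 0.0637]
tool_rot: [3.141, 0.0, 0.13]
contact_force: [1.0, -0.5, -1.1]
opening: 0.0595
grip_force: 0.3
```

Request:
arm_command --fingers '[-0.3,-0.3,-0.3,-0.3,-0.3,-0.3,-0.3,-0.3]' --travel '[[0.005,0,0],[0.02,0,0],[0.05,0,0],[0.08,0,0],[0.1,0,0],[0.11,0,-0.02],[0.11,0,-0.04],[0.11,0,-0.04]]' --dr '[[0,0,0],[0,0,0],[0,0,0],[0,0,0],[0,0,0],[0,0,0],[0,0,0],[0,0,0]]'

```text
time: 11.43
tool_pos: [0.6269, 0.0977, 0.1071]
tool_rot: [3.141, -0.006, 0.13]
contact_force: [1.2, -0.8, 1.1]
opening: 0.06
grip_force: 0.0
```

```bash
python3 - <<'E'
from wells import *
from cell import *
for n in("scene","scene"):
    c=read_camera(n);W=wells(c,466);print(n,len(W),W.mean(0).round(1),W.round(1).tolist())
np.savez("scene5.npz",**c);edges(c,np.arange(-30,61,10),np.arange(-200,-50,20),421)
E
```

```text
scene 12 [466.1  14.8] [[439.3, -25.8], [466.3, -26.0], [493.3, -26.0], [439.4, 3.6], [466.2, 2.0], [492.8, 2.0], [439.1, 27.7], [466.0, 27.9], [493.1, 28.0], [439.2, 54.6], [466.0, 54.8], [493.2, 54.8]]
scene 12 [466.1  14.8] [[439.1, -25.6], [466.3, -26.0], [493.3, -26.0], [439.4, 3.6], [466.2, 2.1], [492.8, 2.0], [439.1, 27.7], [466.0, 27.9], [493.1, 28.0], [439.2, 54.6], [466.0, 54.8], [493.2, 54.8]]
plate front [419.75 420.25 422.   420.5  420.75 420.   419.5  420.5  418.25 419.25] levels [ 46. 160.] slope deg -1.03 at f=16: 420.1
riser front [451.75 451.5  451.25 451.   451.5  451.   451.5  451.25] levels [ 58. 178.] slope deg -0.13 at f=16: 451.0
```

```bash
python3 -c "
from cell import *
print(hand_in())"
```

```text
the job is handed in; nothing more can be done
None
```

The large plate is handed in, sticking out about 29.8 mm over the riser's front edge and square to it within about 0.3°; the robot touched nothing else.

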